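# Line up grinding jars, then hold the ball dispenser level over them

## Task

Push the three steel grinding jars home into the notches of the steel rack, one in each, so that they stand in an even row. Then lift the ball dispenser by its handle bar, carry it level so that no ball rolls out of its shallow pocket, and finish holding it still and level about 3 cm above the jar rims, with each pocket straight over a jar's mouth, ready for the shutter to be opened. Do not put it down or let go at the end, do not knock a jar over, and leave everything else where it lies.

Things in the scene. Friction and masses are not known exactly. Their poses are not given: they have to be found in the camera images.
- rack: Fixed V-notch jar rack: zigzag strip of bare steel 22 mm high on an aluminium bar 24 mm high, 204 mm long. Three 90 degree notches 64 mm apart along its y, open to its -x (robot side). Origin on the bench where the middle jar's axis stands when home; +x points into the notches, z up. From there the tooth tips lie at x = -1 mm, notch bottoms +28 mm, bar back +46 mm, screw feet +69 mm.
- notch1 (a point): Home point of a jar in the right-hand (rack y = -64 mm) notch of the rack, on the bench: the jar's axis stands here when the jar touches both flanks.
- notch2 (a point): Home point of a jar in the middle (rack y = 0) notch of the rack, on the bench: the jar's axis stands here when the jar touches both flanks.
- notch3 (a point): Home point of a jar in the left-hand (rack y = +64 mm) notch of the rack, on the bench: the jar's axis stands here when the jar touches both flanks.
- jar1: One of three identical loose steel grinding jars, open at the top: upright cylinder 40 mm across and 50 mm high, mouth 32 mm wide, thick base, about 0.22 kg. Starts upright on the bench in front of the rack (on its open side). Origin at the centre of its underside, z up. Any jar may go in any notch.
- jar2: One of three identical loose steel grinding jars, open at the top: upright cylinder 40 mm across and 50 mm high, mouth 32 mm wide, thick base, about 0.22 kg. Starts upright on the bench in front of the rack (on its open side). Origin at the centre of its underside, z up. Any jar may go in any notch.
- jar3: One of three identical loose steel grinding jars, open at the top: upright cylinder 40 mm across and 50 mm high, mouth 32 mm wide, thick base, about 0.22 kg. Starts upright on the bench in front of the rack (on its open side). Origin at the centre of its underside, z up. Any jar may go in any notch.
- dispenser: Loose ball dispenser: tray 60 x 200 x 10 mm (x, y, z), white with aluminium top; three pockets 29 mm wide, 2.5 mm deep, 64 mm apart along y, a loose ball in each. A bow handle over the middle pocket carries a grip bar along y: 14 mm thick (x), z 54 to 68 mm, 82 mm long. Steel tab, 12 mm, at the -y end. 0.36 kg with balls, balanced under the bar. Origin: centre of its underside. Works either way round.
- grip (a point): Centre of the dispenser's grip bar, 61 mm above the dispenser's underside: the place to grip it, across the bar (along the dispenser's x), from above.
- pocket1 (a point): Centre of the floor of the dispenser's pocket at dispenser y = -64 mm, 7.5 mm above its underside.
- pocket2 (a point): Centre of the floor of the dispenser's pocket at dispenser y = 0 mm, 7.5 mm above its underside.
- pocket3 (a point): Centre of the floor of the dispenser's pocket at dispenser y = 64 mm, 7.5 mm above its underside.
- ball1_center (a point): Centre of the loose steel ball, 20 mm across, 33 g, that starts in pocket1; it can roll about 8 mm to and fro in the pocket and climbs out over the 2.5 mm rim if the dispenser is tipped far or jerked.
- ball2_center (a point): Centre of the loose steel ball, 20 mm across, 33 g, that starts in pocket2; it can roll about 8 mm to and fro in the pocket and climbs out over the 2.5 mm rim if the dispenser is tipped far or jerked.
- ball3_center (a point): Centre of the loose steel ball, 20 mm across, 33 g, that starts in pocket3; it can roll about 8 mm to and fro in the pocket and climbs out over the 2.5 mm rim if the dispenser is tipped far or jerked.
- marker_black: Bystander: black-capped marker pen, 138 x 12 x 12 mm, lying on the bench between the dispenser and the jars. Origin at the centre of its underside.
- mouse: Bystander: black computer mouse, 104 x 55 x 38 mm. Origin at the centre of its underside.
- tape_roll: Bystander: roll of label tape lying flat, 71 mm across, 19 mm high. Origin at the centre of its underside.
- petri_3: Bystander: closed petri dish, 91 mm across, 15 mm high. Origin at the centre of its underside.
- tweezers: Bystander: steel tweezers lying behind the rack, 126 x 18 x 10 mm. Origin at the centre of its underside.
- timer: Bystander: small white timer with three buttons, on the left beside the calculator, 62 x 62 x 18 mm. Origin at the centre of its underside.
- calculator: Bystander: desk calculator, 128 x 68 x 14 mm. Origin at the centre of its underside.
Things that resemble listed ones, but are neither listed nor needed, are in the scene too. Leave any green look-alike of the jar2 alone.

How it is judged:
On the way, in this order (a step that is already met when the one before it is completed fails the run):
1. one jar stands home in each of the three notches (((horizontal distance between jar1 and notch1 below 0.006 m and angle between jar1's own z axis and vertical below 0.09 rad) or (horizontal distance between jar2 and notch1 below 0.006 m and angle between jar2's own z axis and vertical below 0.09 rad) or (horizontal distance between jar3 and notch1 below 0.006 m and angle between jar3's own z axis and vertical below 0.09 rad)) and ((horizontal distance between jar1 and notch2 below 0.006 m and angle between jar1's own z axis and vertical below 0.09 rad) or (horizontal distance between jar2 and notch2 below 0.006 m and angle between jar2's own z axis and vertical below 0.09 rad) or (horizontal distance between jar3 and notch2 below 0.006 m and angle between jar3's own z axis and vertical below 0.09 rad)) and ((horizontal distance between jar1 and notch3 below 0.006 m and angle between jar1's own z axis and vertical below 0.09 rad) or (horizontal distance between jar2 and notch3 below 0.006 m and angle between jar2's own z axis and vertical below 0.09 rad) or (horizontal distance between jar3 and notch3 below 0.006 m and angle between jar3's own z axis and vertical below 0.09 rad))), for 0.2 s.
2. the dispenser is lifted clear of the bench, the balls in their pockets (height (world z) of dispenser above 0.04 m and contact force between the fingers and dispenser above 1 N and distance between ball1_center and pocket1 below 0.016 m and distance between ball2_center and pocket2 below 0.016 m and distance between ball3_center and pocket3 below 0.016 m), for 0.2 s.
At the end, for the whole second after the job is handed in: One upright jar within 6 mm of home in each notch. The gripper holds the dispenser still, level within 5 degrees, underside 10 to 50 mm above the jar rims (60 to 100 mm above the bench), each pocket within 10 mm horizontally of the home point below it, either way round, each ball in its pocket (all of step 1 and ((horizontal distance between pocket1 and notch1 below 0.01 m and horizontal distance between pocket2 and notch2 below 0.01 m and horizontal distance between pocket3 and notch3 below 0.01 m) or (horizontal distance between pocket1 and notch3 below 0.01 m and horizontal distance between pocket2 and notch2 below 0.01 m and horizontal distance between pocket3 and notch1 below 0.01 m)) and distance between ball1_center and pocket1 below 0.016 m and distance between ball2_center and pocket2 below 0.016 m and distance between ball3_center and pocket3 below 0.016 m and height (world z) of dispenser between 0.06 and 0.1 m and angle between dispenser's own z axis and vertical below 0.087 rad and contact force between the fingers and dispenser above 1 N and linear speed of dispenser below 0.02 m/s and angular speed of dispenser below 0.2 rad/s); the arm keeps its last pose, push and grip.
It fails at once if a ball leaves its pocket (distance between ball1_center and pocket1 above 0.018 m or distance between ball2_center and pocket2 above 0.018 m or distance between ball3_center and pocket3 above 0.018 m).
It fails at once if the dispenser is tipped by more than 20 degrees (angle between dispenser's own z axis and vertical above 0.35 rad).
It fails at once if a jar is knocked over (angle between any of jar1, jar2, jar3's own z axis and vertical above 0.5 rad).
It fails at once if a bystander is shifted by more than 3 cm (distance of any of marker_black, mouse, tape_roll, petri_3, tweezers, timer, calculator from where it was at the start of the episode above 0.03 m).
It also fails if it takes over 72 s, if anything falls off the work surface, if the arm or the gripper's body presses on something with over 40 N, if the wrist force passes 120 N, or if a joint passes its speed limit or range.

## Robot

A 7-joint arm with a two-finger parallel gripper is mounted at the origin on a cart in front of the work surface, level with it; the furniture and walls round the work are solid. World frame = base frame: x ahead of the robot, y to its left, z up, the work surface at z = 0. Lengths are in m, angles in rad, forces in N, time in s.
With the tool pointing down it reaches from about 0.4 to 0.875 m from the base axis. Payload 6.5 kg.
Tool frame: the origin (TCP) lies at the very end of the fingers, on their centre line; the grasp point (between the pads) lies 19 mm behind it; y points along the fingers, x is the direction in which the jaws open and shut, and the axes are right-handed (so a half turn about y gives the same grasp; the last joint's range is limited). The gripper opens to 88 mm and grips with 3 to 60 N. Pads are 18 mm wide; open, the fingers measure 123 mm over their backs; the gripper's body (75 mm by 187 mm) begins 45 mm behind the grasp point.
Start: joints at [-0.856, 0.536, -0.004, 1.538, 0.003, 1.067, -0.071], TCP at [0.457, 0.462, 0.239] pointing down, gripper open.
Joint ranges: [-2.7, 2.7], [-0.37, 2.16], [-1.27, 1.26], [0.24, 2.4], [-1.31, 4.45], [0.19, 1.91], [-2.76, 2.76]. Speed limits (rad/s): [2.39, 2.39, 3.14, 3.14, 3.14, 3.14, 3.14].

## Interface

Orientations are given as a unit quaternion [w, x, y, z].
In Python, from plant import sense, snapshot, calibration, finish_job gives the robot as it stands. The module is installed in compiled form; this text tells all that it offers.
- The arm moves only by the shell command python3 -m creep 'ROWS' [FORCE]. ROWS is JSON, a list of rows, each a list of 3 entries, a list of its own where there are three numbers: the closure, from -1 (fully open) to 1 (shut), so that 0 is half open, then the shift along the tool's x, y, z in units of 200 mm (1.0 is 200 mm), then the turn about the tool's y in units of 360 degrees (1.0 is 360 degrees). A call has 1 to 12 rows; each row is the pose to reach, as a shift and turn from the pose commanded when the call began, along the tool's axes at that moment, turning the shorter way round; what a row does not reach only later rows make up. A row lasts 1/8 s, in which the tool goes at most 62.5 mm and 10.7 degrees, less where a joint would pass 70% of its speed; a pose out of reach is approached as far as the arm can. A call with a number of a shift or a turn outside -1 to 1 is refused whole. A call with a gripper value outside its range is refused whole. The fingers move at their own pace and stop on an object; FORCE is the grip in N (left out, the last holds). Time passes only in rows, so rows that repeat a pose let the fingers close. It gives the time, the measured TCP pose, the force and the opening at its end, in the units of the state.
- sense(): the state, without advancing time (a new reading comes with each control period).
- snapshot(name): name is "scene" or "side" or "wrist"; returns the picture (400x640x3 uint8, red, green, blue); there is no depth.
- calibration(name): a dict with "mtx" (3x3 intrinsics, pixels), "dist_coeffs" ([k1, k2, p1, p2, k3] as OpenCV has them; the pictures are not rectified), "extrinsics" (4x4, takes a point from world to camera coordinates). Camera axes: x right, y down, z forward; pixel columns grow to the right and rows downward; lengths in m; the calibration is good to about 2 mm. A picture is of the moment at which its call begins: read the wrist's pose just before it. calibration takes no time and is no camera call; for the wrist camera it gives the pose at the moment of the call.
- finish_job(): hands the job in, once; it reports no verdict.
The state is a dict: "time_s": time; "q": joint angles; "qd": joint speeds; "effort": joint torques, N m; "ee_pos": TCP position; "eef_rot": TCP orientation; "force": force on the tool from outside, world axes, zero at the start; "torque": the same for the moment, N m; "grip_width": finger opening in m.
Only numpy, scipy, OpenCV 4.12 (cv2) and the standard library are available. Lean on these libraries where they do the work, as an engineer would, in place of code of your own. Each camera call takes 0.05 s, during which the arm holds its last target.

## Working session

There is one attempt and no reset: what is moved stays moved. The work goes in short steps, Python scripts to look and compute and a shell command to move; the robot and the scene stay as the last step left them, time stands still between calls to the robot, and variables do not carry over. Pictures are saved under pics/ and viewed, and the job is handed in when it is done.

```bash
mkdir -p pics; ls; python3 - <<'E'
from plant import sense,snapshot,calibration
import cv2,numpy as np
print(sense())
for n in ["scene","side","wrist"]:
    c=calibration(n);print(n,np.round(c["mtx"],1).tolist(),c["dist_coeffs"],np.round(c["extrinsics"],4).tolist())
    cv2.imwrite(f"pics/{n}0.png",snapshot(n)[:,:,::-1])
E
```

```text
pics
{'time_s': 0.0, 'q': array([-0.85615696,  0.53721072, -0.00444867,  1.53887277,  0.00260369,
        1.06726915, -0.07115581]), 'qd': array([ 4.39795614e-04,  3.61662537e-04, -7.42882338e-04,  1.20316923e-03,
        2.45165521e-04,  6.15157457e-05, -1.31483989e-03]), 'effort': array([ 1.35599810e-03, -5.71002996e+01,  9.90611650e-01, -2.51602793e+01,
       -5.64303668e-02,  1.79221836e-02,  1.20196519e-04]), 'ee_pos': array([0.45709476, 0.4612643 , 0.23781024]), 'eef_rot': array([-0.65236618,  0.65292485,  0.27157389, -0.27268136]), 'force': array([0.47293011, 0.00177257, 0.33017993]), 'torque': array([ 0.01028403,  0.03111398, -0.00126214]), 'grip_width': 0.08825035593728857}
scene [[516.2, 0.0, 323.3], [0.0, 516.2, 197.0], [0.0, 0.0, 1.0]] [-0.08453505  0.          0.          0.          0.        ] [[-0.7977, -0.6029, 0.0141, 0.3913], [-0.4602, 0.5935, -0.6602, 0.2987], [0.3897, -0.5332, -0.7509, 1.6494], [0.0, 0.0, 0.0, 1.0]]
side [[428.4, 0.0, 319.5], [0.0, 428.4, 196.1], [0.0, 0.0, 1.0]] [-0.09102021  0.          0.          0.          0.        ] [[0.9983, 0.0572, 0.0147, -0.5137], [0.0361, -0.3941, -0.9184, 0.0259], [-0.0467, 0.9173, -0.3954, 1.4305], [0.0, 0.0, 0.0, 1.0]]
wrist [[294.9, 0.0, 315.1], [0.0, 294.9, 195.0], [0.0, 0.0, 1.0]] [0.00102237 0.         0.         0.         0.        ] [[0.7041, 0.71, -0.002, -0.6484], [0.6758, -0.6693, 0.3088, -0.0427], [0.2179, -0.2188, -0.9511, 0.3921], [0.0, 0.0, 0.0, 1.0]]
```

View pics/scene0.png

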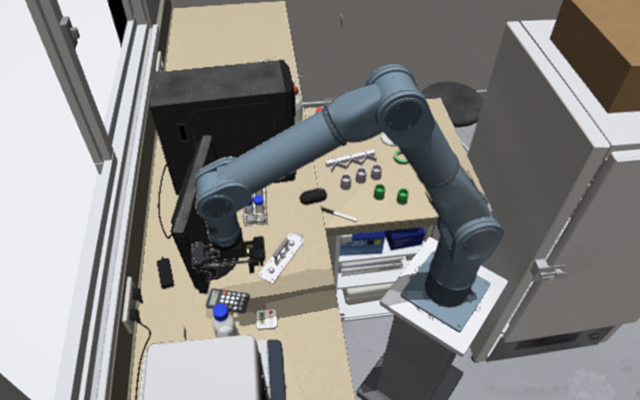

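View pics/side0.png

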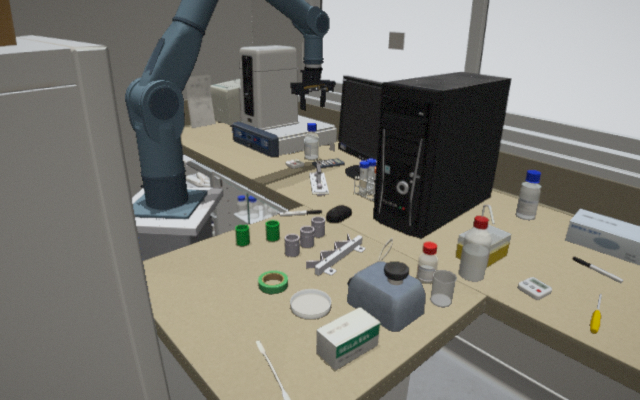

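View pics/wrist0.png

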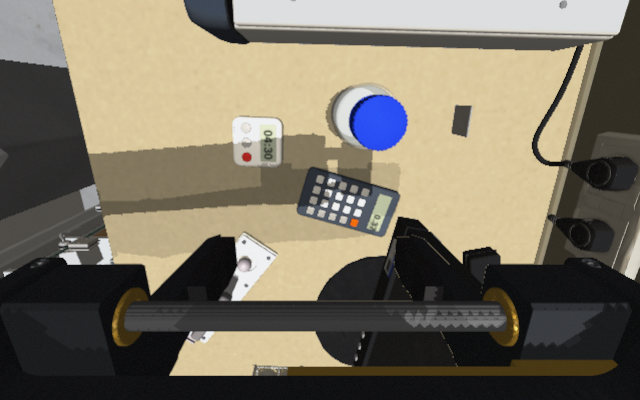

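```bash
cat > h.py <<'E'
from plant import sense,snapshot,calibration
import cv2,numpy as np
from scipy.spatial.transform import Rotation as R
def ray(c,uv):
    p=cv2.undistortPoints(np.array([[uv]],float),c["mtx"],c["dist_coeffs"])[0,0]
    E=c["extrinsics"];Rm=E[:3,:3];o=-Rm.T@E[:3,3]
    return o,Rm.T@np.array([p[0],p[1],1])
def onz(c,uv,z):
    o,d=ray(c,uv);return o+d*(z-o[2])/d[2]
def proj(c,P):
    E=c["extrinsics"];r,_=cv2.Rodrigues(E[:3,:3])
    return cv2.projectPoints(np.array(P,float).reshape(-1,1,3),r,E[:3,3],c["mtx"],c["dist_coeffs"])[0][:,0]
def crop(img,x0,y0,x1,y1,s,name):
    cv2.imwrite("pics/"+name,cv2.resize(img[y0:y1,x0:x1],None,fx=s,fy=s,interpolation=cv2.INTER_CUBIC))
E
python3 - <<'E'
from h import *
a=cv2.imread("pics/scene0.png");b=cv2.imread("pics/side0.png")
crop(a,310,130,450,230,5,"s1.png");crop(b,220,190,380,310,5,"d1.png");crop(a,200,180,330,340,3.5,"s2.png")
c=calibration("scene");d=calibration("side")
for uv in [(346,177),(361,169),(375,168),(379,187),(403,192)]: print("sc",uv,onz(c,uv,.05).round(3))
for uv in [(292,238),(307,229),(319,220),(242,227),(272,223)]: print("si",uv,onz(d,uv,.05).round(3))
E
```

```text
sc (346, 177) [ 0.516 -0.172  0.05 ]
sc (361, 169) [ 0.496 -0.24   0.05 ]
sc (375, 168) [ 0.457 -0.277  0.05 ]
sc (379, 187) [ 0.392 -0.205  0.05 ]
sc (403, 192) [ 0.31  -0.238  0.05 ]
si (292, 238) [ 0.458 -0.288  0.05 ]
si (307, 229) [ 0.493 -0.234  0.05 ]
si (319, 220) [ 0.523 -0.176  0.05 ]
si (242, 227) [ 0.313 -0.238  0.05 ]
si (272, 223) [ 0.392 -0.207  0.05 ]
```

View pics/s1.png

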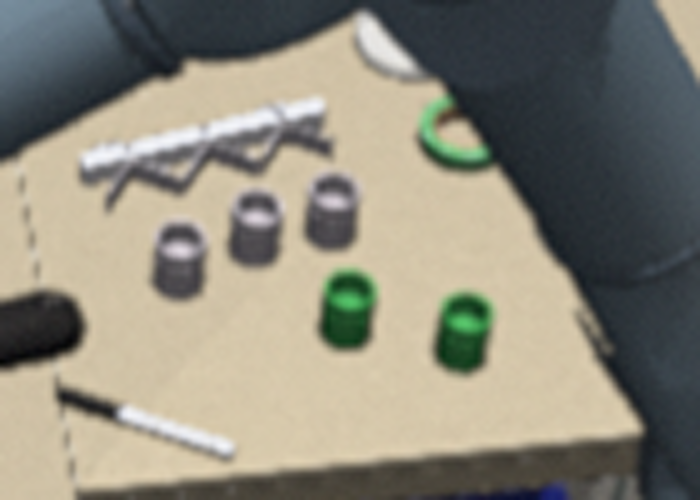

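View pics/d1.png

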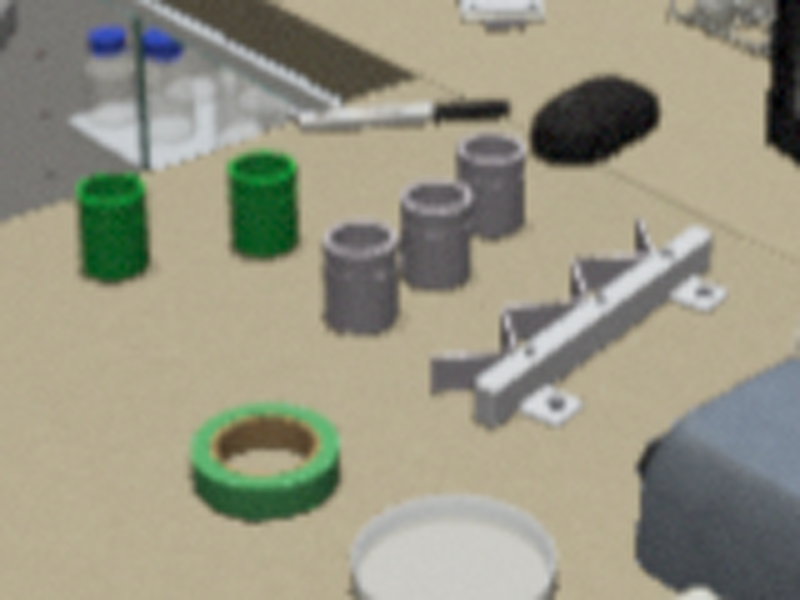

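View pics/s2.png

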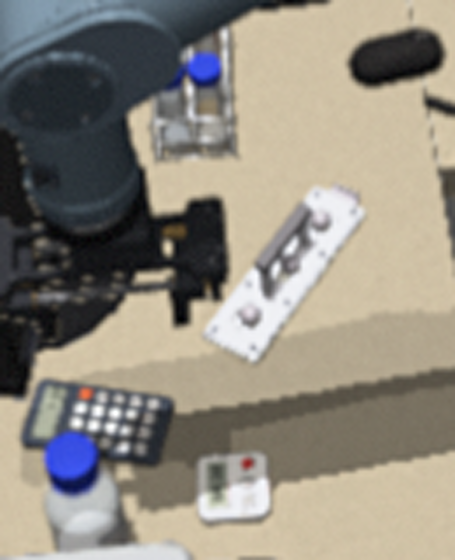

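```bash
python3 - <<'E'
from h import *
c=calibration("scene");d=calibration("side")
P=lambda uv,o,s:(o[0]+uv[0]/s,o[1]+uv[1]/s)
print("rack side bar ends top z.024")
for uv in [(485,388),(698,232)]: print(onz(d,P(uv,(220,190),5),.024).round(3))
for uv in [(555,402),(705,293)]: print("foot",onz(d,P(uv,(220,190),5),.003).round(3))
for uv in [(95,158),(320,103)]: print("scene bar top",onz(c,P(uv,(310,130),5),.024).round(3))
for uv in [(110,205),(185,188),(258,170),(328,152)]: print("scene tooth tips base",onz(c,P(uv,(310,130),5),.0).round(3))
print("dispenser scene tray corners z .01")
for uv in [(205,335),(255,360),(365,212),(315,187)]: print(onz(c,P(uv,(200,180),3.5),.01).round(3))
for uv in [(310,207),(260,265)]: print("bar ",onz(c,P(uv,(200,180),3.5),.068).round(3))
print("tubes",onz(c,(258,200),.1).round(3),"mouse",onz(c,(313,196),.02).round(3),"marker",onz(c,(323,208),.0).round(3),onz(c,(355,219),.0).round(3))
print("tower",onz(d,(383,200),.0).round(3),onz(d,(415,232),.0).round(3))
s=sense();r=R.from_quat(s["eef_rot"][[1,2,3,0]]).as_matrix();print(r.round(3))
E=calibration("wrist")["extrinsics"];print("cam pos", (-E[:3,:3].T@E[:3,3]).round(3), "fwd",E[2,:3].round(3))
E
```

```text
rack side bar ends top z.024
[ 0.53  -0.385  0.024]
[ 0.639 -0.217  0.024]
foot [ 0.564 -0.362  0.003]
foot [ 0.643 -0.248  0.003]
scene bar top [ 0.629 -0.219  0.024]
scene bar top [ 0.526 -0.378  0.024]
scene tooth tips base [ 0.603 -0.205  0.   ]
scene tooth tips base [ 0.568 -0.256  0.   ]
scene tooth tips base [ 0.534 -0.307 -0.   ]
scene tooth tips base [ 0.502 -0.358  0.   ]
dispenser scene tray corners z .01
[0.505 0.328 0.01 ]
[0.451 0.32  0.01 ]
[0.476 0.127 0.01 ]
[0.534 0.133 0.01 ]
bar  [0.493 0.187 0.068]
bar  [0.487 0.266 0.068]
tubes [0.665 0.141 0.1  ] mouse [ 0.571 -0.044  0.02 ] marker [ 0.518 -0.035 -0.   ] [ 0.397 -0.064  0.   ]
tower [0.73  0.099 0.   ] [ 0.808 -0.132  0.   ]
[[ 0.704 -0.001 -0.71 ]
 [ 0.71  -0.001  0.704]
 [-0.001 -1.    -0.   ]]
cam pos [0.4   0.518 0.385] fwd [ 0.218 -0.219 -0.951]
```

```bash
python3 -m creep '[[0,[-0.2,-0.1,-0.18],0],[0,[-0.4,-0.2,-0.36],0],[0,[-0.6,-0.3,-0.54],0],[0,[-0.8,-0.3,-0.73],0]]' 20; python3 -m creep '[[0,[-0.2,0,-0.18],0],[0,[-0.4,0,-0.36],0],[0,[-0.6,0,-0.54],0],[0,[-0.8,0,-0.73],0]]'; python3 -m creep '[[0,[-0.2,0,-0.18],-0.01],[0,[-0.4,0,-0.36],-0.02],[0,[-0.6,0,-0.54],-0.033],[0,[-0.8,0,-0.73],-0.033],[0,[-0.8,0,-0.73],-0.033],[0,[-0.8,0,-0.73],-0.033]]'
python3 - <<'E'
from h import *
s=sense();print(s["time_s"],s["ee_pos"].round(3),s["q"].round(2));r=R.from_quat(s["eef_rot"][[1,2,3,0]]).as_matrix();print(r.round(3))
c=calibration("wrist");np.savez("w1.npz",**c)
cv2.imwrite("pics/w1.png",snapshot("wrist")[:,:,::-1]);cv2.imwrite("pics/scene1.png",snapshot("scene")[:,:,::-1])
E
```

```text
time_s: 0.65
ee_pos: [0.4491, 0.244, 0.3001]
eef_rot: [0.653, -0.652, -0.273, 0.271]
force: [0.3, -0.7, 0.2]
grip_width: 0.05
time_s: 1.15
ee_pos: [0.4392, 0.0272, 0.2987]
eef_rot: [0.653, -0.653, -0.272, 0.272]
force: [0.5, 0.1, 0.7]
grip_width: 0.0441
time_s: 1.9
ee_pos: [0.4307, -0.1869, 0.2985]
eef_rot: [0.621, -0.621, -0.338, 0.338]
force: [0.1, -0.8, -0.5]
grip_width: 0.0439
1.9 [ 0.431 -0.187  0.298] [-0.03  0.16  0.39  1.95 -0.07  1.05  1.38]
[[ 0.542 -0.001 -0.84 ]
 [ 0.84   0.001  0.542]
 [ 0.    -1.     0.001]]
```

View pics/w1.png

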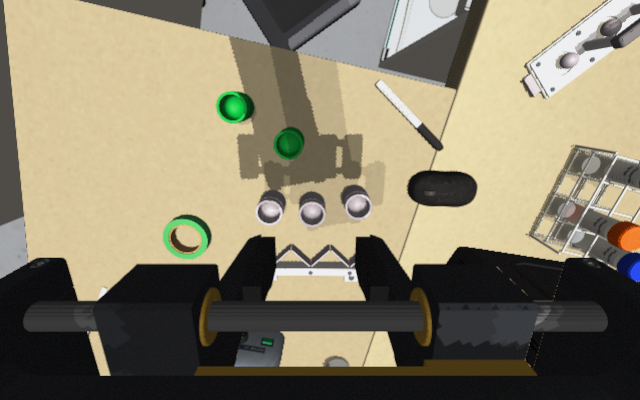

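View pics/scene1.png

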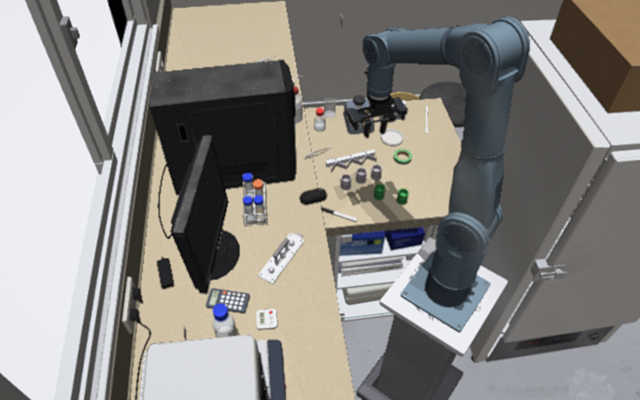

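```bash
python3 - <<'E'
from h import *
a=cv2.imread("pics/w1.png");crop(a,230,170,390,290,5,"w1c.png")
b=cv2.imread("pics/scene1.png");crop(b,300,140,420,215,6,"s1c.png")
E
```

```text
(no output)
```

View pics/w1c.png

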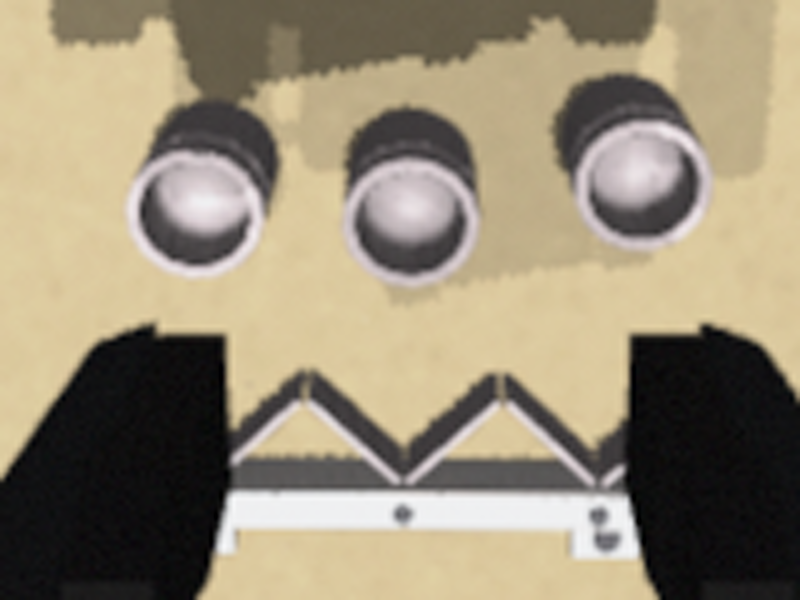

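View pics/s1c.png

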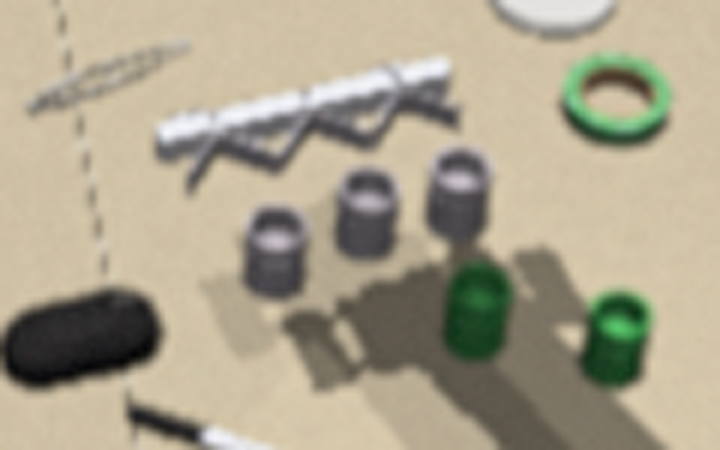

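```bash
python3 - <<'E'
from h import *
c=dict(np.load("w1.npz"))
P=lambda u,v:(230+(u+.5)/5-.5,170+(v+.5)/5-.5)
J=[onz(c,P(*p),.05) for p in [(195,212),(412,220),(643,184)]]
for j in J: print("jar",j.round(4))
tb=[onz(c,P(*p),.0) for p in [(310,374),(503,376)]]
tt=[onz(c,P(*p),.022) for p in [(306,396),(502,396)]]
nb=[onz(c,P(*p),.022) for p in [(405,478),(600,480)]]
for n,l in (("tipbase",tb),("tiptop",tt),("notchbot",nb)):
    d=l[1]-l[0];print(n,[x.round(4) for x in l],np.linalg.norm(d).round(4),np.degrees(np.arctan2(d[1],d[0])).round(1))
bf=[onz(c,P(*p),.024) for p in [(240,491),(560,491)]];d=bf[1]-bf[0];print("bar front",np.degrees(np.arctan2(d[1],d[0])))
th=np.radians(57);
for th in np.radians([56,57,58]):
  y=np.array([np.cos(th),np.sin(th)]);x=np.array([np.sin(th),-np.cos(th)])
  o=[(tb[0]+tb[1])[:2]/2+.001*x,(tt[0]+tt[1])[:2]/2+.001*x,nb[0][:2]-.028*x,nb[1][:2]-.064*y-.028*x]
  print(np.degrees(th),np.round(o,4).tolist())
  m=np.mean(o,0)
  print([( ((j[:2]-m)@x).round(4),((j[:2]-m)@y).round(4)) for j in J])
E
```

```text
jar [ 0.4558 -0.2833  0.05  ]
jar [ 0.4917 -0.2323  0.05  ]
jar [ 0.5183 -0.1709  0.05  ]
tipbase [array([ 0.5359, -0.3025,  0.    ]), array([ 0.5717, -0.2485,  0.    ])] 0.0648 56.5
tiptop [array([ 0.5331, -0.3002,  0.022 ]), array([ 0.5672, -0.2474,  0.022 ])] 0.0629 57.1
notchbot [array([ 0.5754, -0.2899,  0.022 ]), array([ 0.6107, -0.2367,  0.022 ])] 0.0638 56.5
bar front 57.12970029850845
56.0 [[0.5546, -0.2761], [0.551, -0.2743], [0.5522, -0.2742], [0.5517, -0.2741]]
[(np.float64(-0.0752), np.float64(-0.0611)), (np.float64(-0.074), np.float64(0.0012)), (np.float64(-0.0863), np.float64(0.0669))]
57.00000000000001 [[0.5546, -0.2761], [0.551, -0.2743], [0.552, -0.2746], [0.5523, -0.2751]]
[(np.float64(-0.0766), np.float64(-0.0596)), (np.float64(-0.0742), np.float64(0.0027)), (np.float64(-0.0854), np.float64(0.0687))]
58.00000000000001 [[0.5546, -0.276], [0.551, -0.2743], [0.5517, -0.2751], [0.553, -0.2762]]
[(np.float64(-0.0779), np.float64(-0.058)), (np.float64(-0.0745), np.float64(0.0043)), (np.float64(-0.0845), np.float64(0.0704))]
```

```bash
python3 -m creep '[[0.5,[-0.17,0.1,-0.07],0],[0.5,[-0.337,0.3,-0.139],0],[0.5,[-0.337,0.55,-0.139],0],[0.5,[-0.337,0.8,-0.139],0],[0.5,[-0.337,0.95,-0.139],0],[0.5,[-0.337,1.0,-0.139],0],[0.5,[-0.337,1.0,-0.139],0]]'
python3 - <<'E'
from h import *
s=sense();print(s["ee_pos"].round(4));th=np.radians(57);m=np.array([.5523,-.275])
y=np.array([np.cos(th),np.sin(th)]);x=np.array([np.sin(th),-np.cos(th)]);d=s["ee_pos"][:2]-m;print("rack frame",d@x,d@y)
cv2.imwrite("pics/w2.png",snapshot("wrist")[:,:,::-1])
E
```

```text
time_s: 2.88
ee_pos: [0.418, -0.2586, 0.0989]
eef_rot: [0.621, -0.621, -0.339, 0.339]
force: [-0.1, 0.5, 0.0]
grip_width: 0.0223
[ 0.418  -0.2586  0.0989]
rack frame -0.12155483488357777 -0.05944080602389214
```

View pics/w2.png

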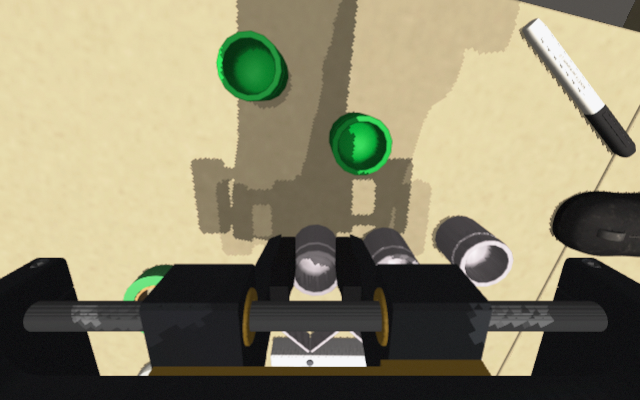

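```bash
python3 - <<'E'
from h import *
c=calibration("wrist");th=np.radians(57);m=np.array([.5523,-.275])
y=np.array([np.cos(th),np.sin(th)]);x=np.array([np.sin(th),-np.cos(th)])
for uv in [(361,143),(316,268),(481,263)]:
  d=onz(c,uv,.05)[:2]-m;print(uv,(d@x).round(4),(d@y).round(4))
print(proj(c,[[.418,-.2586,.012],[.418,-.2586,.0989]]).round(0))
E
```

```text
(361, 143) -0.1737 -0.0299
(316, 268) -0.0789 -0.0593
(481, 263) -0.0836 0.0655
[[316. 199.]
 [316. 249.]]
```

```bash
python3 -m creep '[[0.5,[0,0.15,0],0],[0.5,[0,0.3,0],0],[0.5,[0,0.4,0],0],[0.5,[0,0.43,0],0],[0.5,[0,0.43,-0.04],0],[0.5,[0,0.43,-0.08],0],[0.5,[0,0.43,-0.1],0]]'
python3 - <<'E'
from h import *
cv2.imwrite("pics/w3.png",snapshot("wrist")[:,:,::-1]);b=snapshot("side")[:,:,::-1];crop(b,220,170,380,290,5,"d3.png")
E
```

```text
time_s: 3.8
ee_pos: [0.4355, -0.2705, 0.0135]
eef_rot: [-0.621, 0.621, 0.339, -0.338]
force: [-0.9, 1.8, 1.7]
grip_width: 0.022
```

View pics/w3.png

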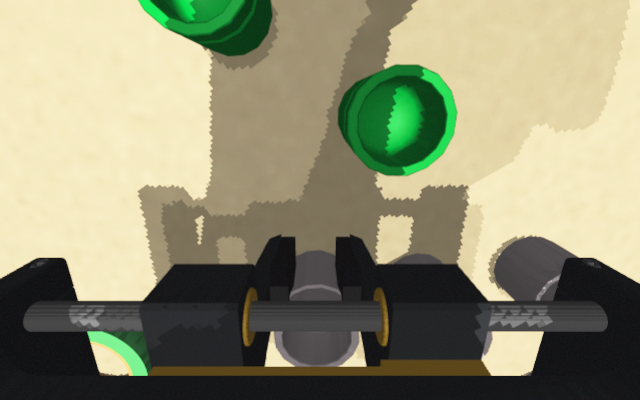

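View pics/d3.png

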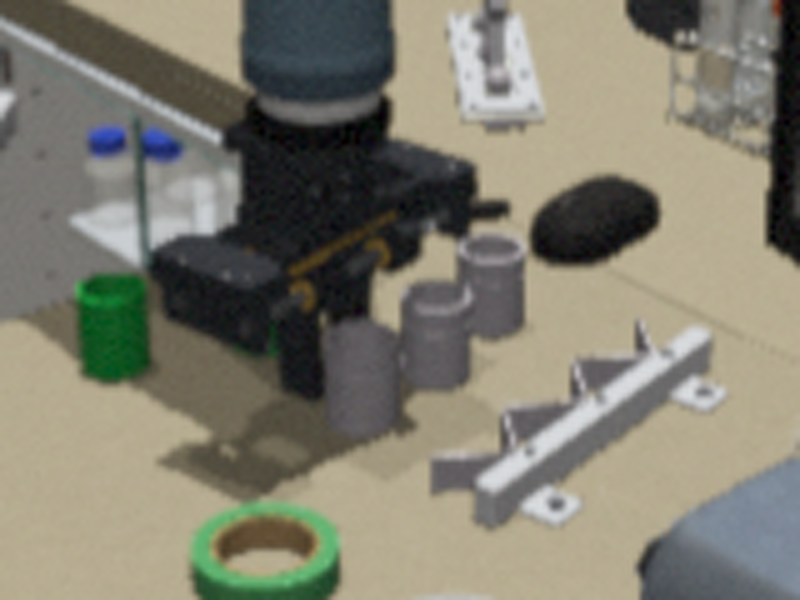

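```bash
python3 -m creep '[[0.5,[0,0,-0.03],0],[0.5,[-0.003,0,-0.08],0],[0.5,[-0.008,0,-0.13],0],[0.5,[-0.013,0,-0.18],0],[0.5,[-0.018,0,-0.23],0],[0.5,[-0.022,0,-0.28],0],[0.5,[-0.022,0,-0.32],0],[0.5,[-0.022,0,-0.35],0],[0.5,[-0.022,0,-0.36],0]]'
python3 - <<'E'
from h import *
b=snapshot("side")[:,:,::-1];crop(b,240,200,370,290,6,"d4.png")
E
```

```text
time_s: 5.03
ee_pos: [0.4928, -0.313, 0.0127]
eef_rot: [-0.621, 0.621, 0.338, -0.338]
force: [-2.3, 0.3, 1.7]
grip_width: 0.0221
```

View pics/d4.png

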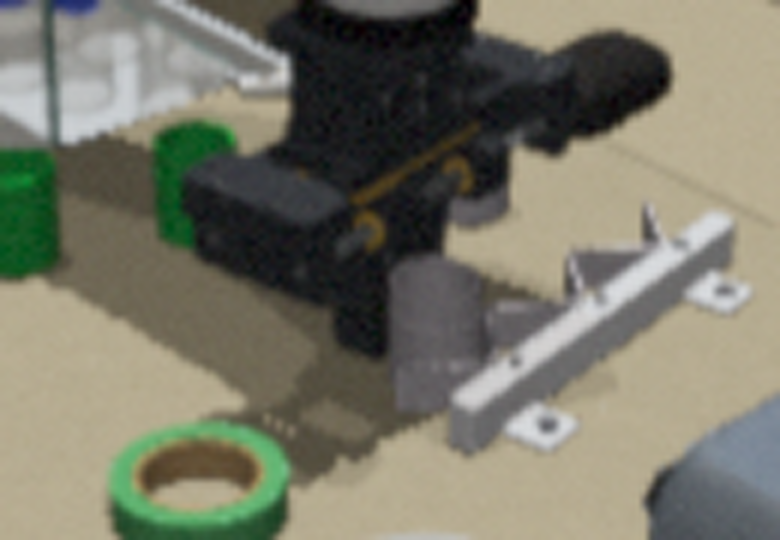

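```bash
for i in 1 ; do python3 -m creep '[[0.5,[0,0,-0.01],0],[0.5,[0,0,-0.02],0],[0.5,[0,0,-0.02],0]]'; done;  python3 -m creep '[[0.5,[0,0,-0.01],0],[0.5,[0,0,-0.01],0]]'
```

```text
time_s: 5.45
ee_pos: [0.4955, -0.3147, 0.0126]
eef_rot: [0.621, -0.621, -0.338, 0.338]
force: [-3.4, 2.4, 1.8]
grip_width: 0.0221
time_s: 5.7
ee_pos: [0.4957, -0.3148, 0.0124]
eef_rot: [0.622, -0.62, -0.338, 0.339]
force: [-6.8, 5.4, 5.0]
grip_width: 0.022
```

```bash
python3 -m creep '[[0.5,[0,0,0.02],0],[0.5,[0,0,0.1],0],[0.5,[0,-0.05,0.25],0],[0.5,[0,-0.25,0.35],0],[0.5,[0.05,-0.45,0.42],0],[0.5,[0.2,-0.45,0.47],0],[0.5,[0.334,-0.45,0.476],0],[0.5,[0.334,-0.45,0.476],0],[0.5,[0.334,-0.45,0.476],0]]'
python3 - <<'E'
from h import *
s=sense();print(s["ee_pos"].round(4));th=np.radians(57);m=np.array([.5523,-.275])
y=np.array([np.cos(th),np.sin(th)]);x=np.array([np.sin(th),-np.cos(th)]);d=s["ee_pos"][:2]-m;print("rack frame",d@x,d@y)
cv2.imwrite("pics/w5.png",snapshot("wrist")[:,:,::-1])
b=snapshot("side")[:,:,::-1];crop(b,240,190,370,290,6,"d5.png")
E
```

```text
time_s: 6.82
ee_pos: [0.4538, -0.2095, 0.1029]
eef_rot: [-0.621, 0.622, 0.338, -0.338]
force: [-0.0, -0.5, -0.1]
grip_width: 0.0221
[ 0.4538 -0.2095  0.1029]
rack frame -0.11826592535865672 0.0012994404411777126
```

View pics/w5.png

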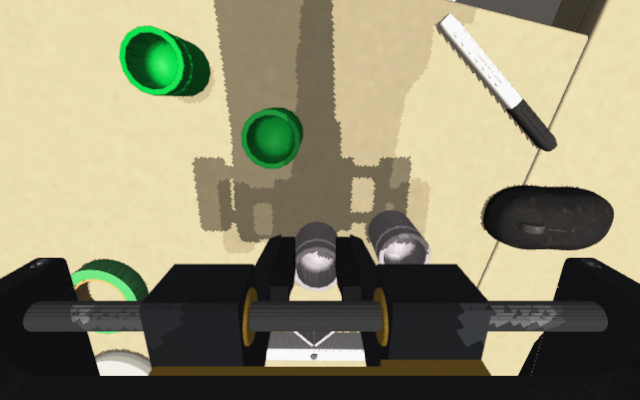

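View pics/d5.png

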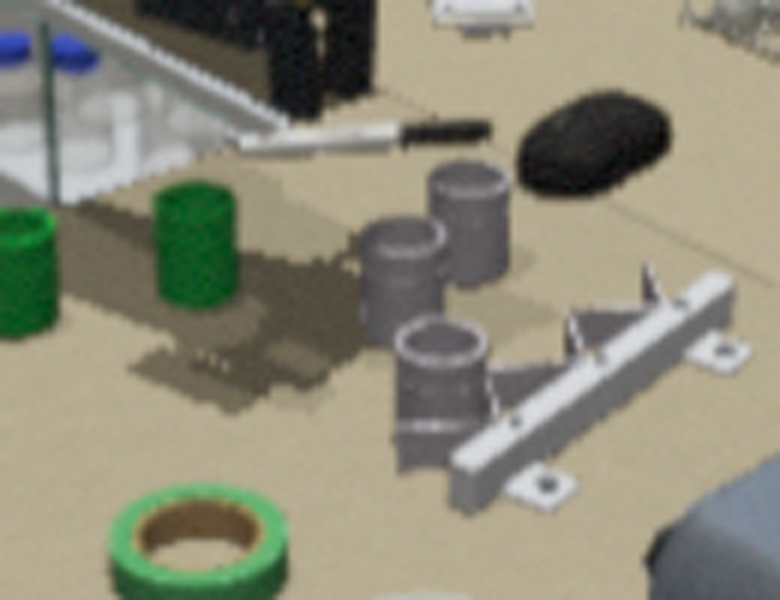

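```bash
python3 -m creep '[[0.5,[0,0.15,0],0],[0.5,[0,0.3,0],0],[0.5,[0,0.4,0],0],[0.5,[0,0.45,0],0],[0.5,[0,0.45,-0.04],0],[0.5,[0,0.45,-0.08],0],[0.5,[0,0.45,-0.1],0]]'; python3 -m creep '[[0.5,[0,0,-0.03],0],[0.5,[0,0,-0.08],0],[0.5,[-0.003,0,-0.13],0],[0.5,[-0.007,0,-0.18],0],[0.5,[-0.007,0,-0.23],0],[0.5,[-0.007,0,-0.28],0],[0.5,[-0.007,0,-0.31],0],[0.5,[-0.007,0,-0.34],0],[0.5,[-0.007,0,-0.345],0]]'
python3 - <<'E'
from h import *
s=sense();print(s["ee_pos"].round(4));th=np.radians(57);m=np.array([.5523,-.275])
y=np.array([np.cos(th),np.sin(th)]);x=np.array([np.sin(th),-np.cos(th)]);d=s["ee_pos"][:2]-m;print("rack frame",d@x,d@y)
b=snapshot("side")[:,:,::-1];crop(b,240,190,370,290,6,"d6.png")
E
```

```text
time_s: 7.8
ee_pos: [0.4716, -0.2196, 0.0134]
eef_rot: [-0.621, 0.621, 0.339, -0.338]
force: [-0.3, 2.2, 1.3]
grip_width: 0.0218
time_s: 8.93
ee_pos: [0.5283, -0.2581, 0.0127]
eef_rot: [-0.621, 0.621, 0.338, -0.338]
force: [-2.6, 0.6, 0.9]
grip_width: 0.0221
[ 0.5283 -0.2581  0.0127]
rack frame -0.02933478332722153 0.0010717246143503217
```

View pics/d6.png

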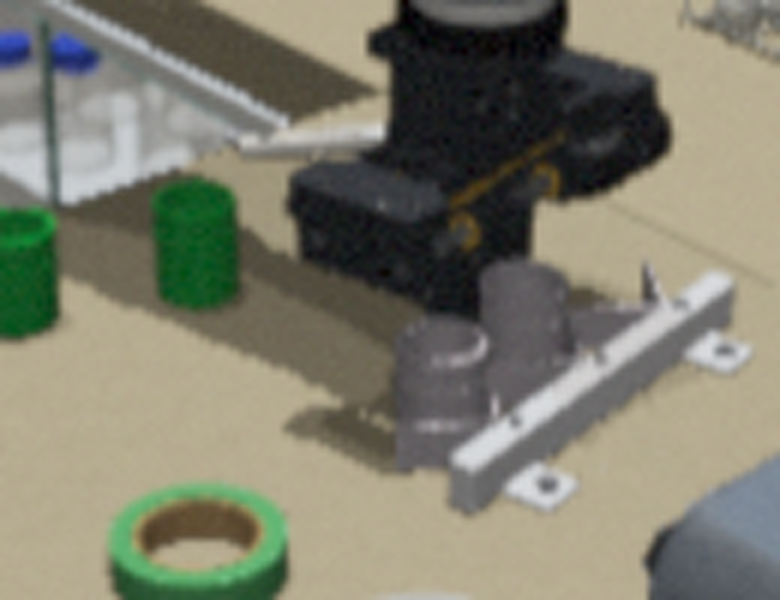

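```bash
python3 -m creep '[[0.5,[-0.003,0,-0.01],0],[0.5,[-0.003,0,-0.02],0],[0.5,[-0.003,0,-0.02],0]]';  python3 -m creep '[[0.5,[0,0,-0.01],0],[0.5,[0,0,-0.01],0]]'
```

```text
time_s: 9.35
ee_pos: [0.531, -0.2606, 0.0127]
eef_rot: [-0.621, 0.621, 0.338, -0.338]
force: [-0.8, 1.3, 0.8]
grip_width: 0.0222
time_s: 9.6
ee_pos: [0.5312, -0.2608, 0.0125]
eef_rot: [0.622, -0.62, -0.338, 0.339]
force: [-3.9, 4.3, 4.5]
grip_width: 0.0222
```

```bash
python3 -m creep '[[0.5,[0,0,0.02],0],[0.5,[0,0,0.1],0],[0.5,[0,-0.05,0.25],0],[0.5,[0,-0.25,0.37],0],[0.5,[0.05,-0.45,0.46],0],[0.5,[0.2,-0.45,0.52],0],[0.5,[0.335,-0.45,0.53],0],[0.5,[0.335,-0.45,0.53],0],[0.5,[0.335,-0.45,0.53],0]]'
python3 - <<'E'
from h import *
s=sense();print(s["ee_pos"].round(4));th=np.radians(57);m=np.array([.5523,-.275])
y=np.array([np.cos(th),np.sin(th)]);x=np.array([np.sin(th),-np.cos(th)]);d=s["ee_pos"][:2]-m;print("rack frame",d@x,d@y)
c=calibration("wrist");d=onz(c,(316,260),.05)[:2]-m;print(d@x,d@y)
cv2.imwrite("pics/w7.png",snapshot("wrist")[:,:,::-1])
E
```

```text
time_s: 10.72
ee_pos: [0.4797, -0.1489, 0.1028]
eef_rot: [-0.621, 0.622, 0.338, -0.338]
force: [0.1, 0.4, 0.9]
grip_width: 0.0223
[ 0.4797 -0.1489  0.1028]
rack frame -0.12951991680676386 0.06619449229353695
-0.09252789748399193 0.06630130133038374
```

View pics/w7.png

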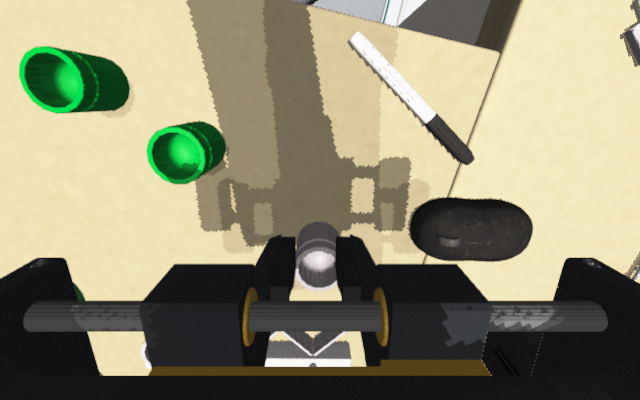

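```bash
python3 -m creep '[[0.5,[0.006,0.15,0],0],[0.5,[0.006,0.3,0],0],[0.5,[0.006,0.4,0],0],[0.5,[0.006,0.45,0],0],[0.5,[0.006,0.45,-0.04],0],[0.5,[0.006,0.45,-0.08],0],[0.5,[0.006,0.45,-0.1],0]]'; python3 -m creep '[[0.5,[0,0,-0.03],0],[0.5,[0,0,-0.08],0],[0.5,[-0.005,0,-0.13],0],[0.5,[-0.01,0,-0.18],0],[0.5,[-0.015,0,-0.23],0],[0.5,[-0.02,0,-0.28],0],[0.5,[-0.02,0,-0.33],0],[0.5,[-0.02,0,-0.36],0],[0.5,[-0.02,0,-0.38],0],[0.5,[-0.02,0,-0.39],0]]'
python3 - <<'E'
from h import *
s=sense();print(s["ee_pos"].round(4));th=np.radians(57);m=np.array([.5523,-.275])
y=np.array([np.cos(th),np.sin(th)]);x=np.array([np.sin(th),-np.cos(th)]);d=s["ee_pos"][:2]-m;print("rack frame",d@x,d@y)
b=snapshot("side")[:,:,::-1];crop(b,240,190,370,290,6,"d8.png")
E
```

```text
time_s: 11.65
ee_pos: [0.4984, -0.1581, 0.0135]
eef_rot: [-0.621, 0.621, 0.339, -0.338]
force: [-0.3, 1.9, 0.9]
grip_width: 0.0221
time_s: 12.9
ee_pos: [0.5607, -0.2033, 0.0127]
eef_rot: [0.621, -0.621, -0.338, 0.338]
force: [-1.9, 0.6, 1.9]
grip_width: 0.0215
[ 0.5607 -0.2033  0.0127]
rack frame -0.03202439661466985 0.06467836025598682
```

View pics/d8.png

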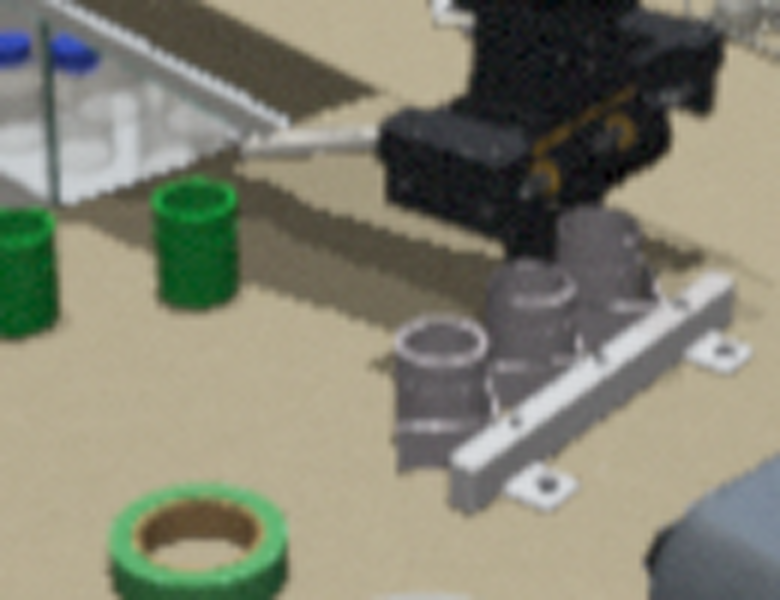

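```bash
python3 -m creep '[[0.5,[0,0,-0.015],0],[0.5,[0,0,-0.03],0],[0.5,[0,0,-0.03],0]]';  python3 -m creep '[[0.5,[0,0,-0.01],0],[0.5,[0,0,-0.01],0]]'
```

```text
time_s: 13.32
ee_pos: [0.5661, -0.2068, 0.0128]
eef_rot: [-0.621, 0.621, 0.338, -0.338]
force: [-0.1, -0.6, 1.3]
grip_width: 0.0218
time_s: 13.58
ee_pos: [0.5665, -0.2071, 0.0125]
eef_rot: [0.622, -0.62, -0.338, 0.339]
force: [-4.3, 2.5, 4.0]
grip_width: 0.022
```

```bash
python3 -m creep '[[0.5,[0,0,0.02],0],[0.5,[0,0,0.1],0],[0.5,[0,-0.05,0.25],0],[0.5,[0,-0.3,0.3],0],[0,[-0.1,-0.6,0.28],0],[0,[-0.25,-0.85,0.26],0],[0,[-0.32,-1.0,0.26],0],[0,[-0.32,-1.0,0.26],0]]';python3 -m creep '[[0,[0,-0.2,0],0],[0,[0,-0.4,0],0],[0,[0,-0.4,0],0],[0,[0,-0.4,0],0]]'
python3 - <<'E'
from h import *
s=sense();print(s["ee_pos"].round(4));np.savez("w9.npz",**calibration("wrist"))
a=snapshot("wrist")[:,:,::-1];cv2.imwrite("pics/w9.png",a);crop(a,200,140,420,290,3.6,"w9c.png")
E
```

```text
time_s: 14.58
ee_pos: [0.4903, -0.2355, 0.2154]
eef_rot: [-0.619, 0.623, 0.339, -0.336]
force: [-0.1, 0.9, -1.3]
grip_width: 0.0437
time_s: 15.08
ee_pos: [0.4888, -0.2323, 0.2912]
eef_rot: [0.621, -0.62, -0.338, 0.339]
force: [0.1, -0.4, 0.3]
grip_width: 0.044
[ 0.4888 -0.2323  0.2912]
```

View pics/w9c.png

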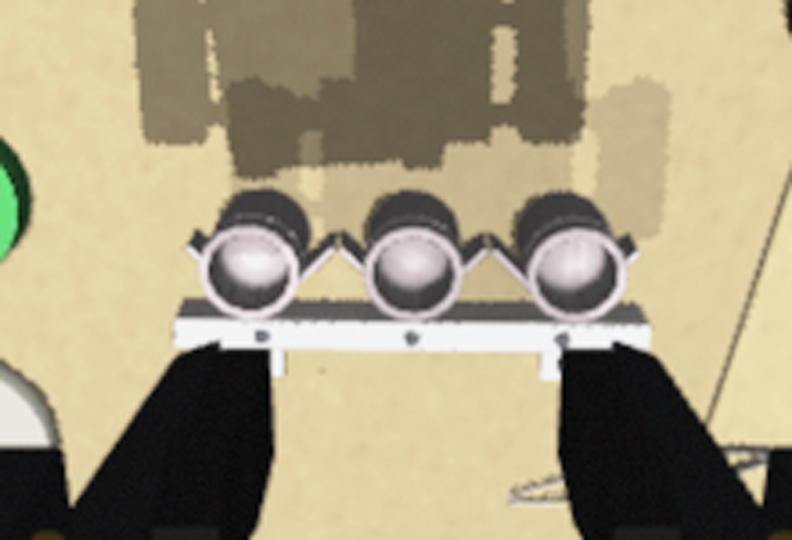

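```bash
python3 - <<'E'
from h import *
c=dict(np.load("w9.npz"));P=lambda u,v:(200+(u+.5)/3.6-.5,140+(v+.5)/3.6-.5)
th=np.radians(57);m=np.array([.5523,-.275])
y=np.array([np.cos(th),np.sin(th)]);x=np.array([np.sin(th),-np.cos(th)])
for p,z in [((250,272),.05),((413,273),.05),((577,273),.05),((262,336),.024),((412,337),.024),((562,338),.024),((341,247),.022),((488,247),.022)]:
  w=onz(c,P(*p),z);d=w[:2]-m;print(w[:2].round(4),(d@x).round(4),(d@y).round(4))
# scene-camera estimates of dispenser pose
b=cv2.imread("pics/scene1.png")
E
```

```text
[ 0.5164 -0.3285] -0.001 -0.0644
[ 0.5515 -0.2749] -0.0008 -0.0003
[ 0.5864 -0.2207] -0.001 0.0641
[ 0.5495 -0.3506] 0.0388 -0.0649
[ 0.5847 -0.2969] 0.0391 -0.0008
[ 0.6199 -0.2432] 0.0393 0.0635
[ 0.5347 -0.3   ] -0.0011 -0.0305
[ 0.568  -0.2483] -0.0013 0.0309
```

```bash
python3 - <<'E'
from h import *
c=calibration("scene");d=calibration("side")
a=cv2.imread("pics/scene1.png")
for uv,z in [((200,292),.1),((175,235),.1),((200,292),.0),((211,137),.45),((210,137),.35),((240,255),.0),((237,250),0.0),((218,276),0.)]: print(uv,z,onz(c,uv,z).round(3))
crop(a,140,130,340,340,2.8,"s9.png")
E
```

```text
(200, 292) 0.1 [0.56  0.516 0.1  ]
(175, 235) 0.1 [0.777 0.417 0.1  ]
(200, 292) 0.0 [0.617 0.485 0.   ]
(211, 137) 0.45 [0.702 0.256 0.45 ]
(210, 137) 0.35 [0.796 0.189 0.35 ]
(240, 255) 0.0 [0.614 0.301 0.   ]
(237, 250) 0.0 [0.636 0.292 0.   ]
(218, 276) 0.0 [0.614 0.406 0.   ]
```

View pics/s9.png

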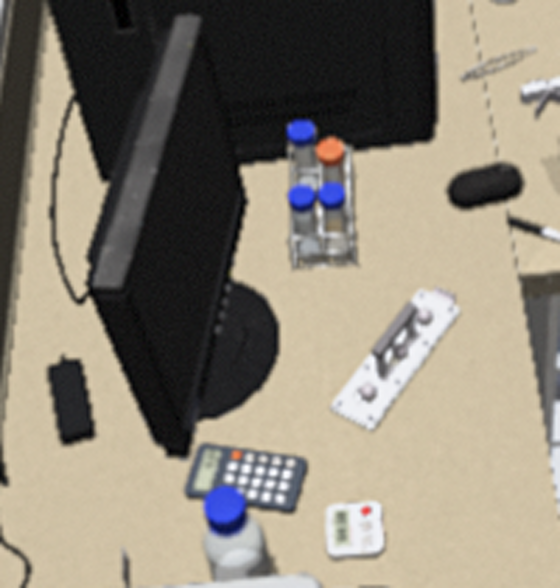

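```bash
python3 -m creep '[[0,[0.2,0,0.13],0],[0,[0.4,0,0.26],0],[0,[0.6,0,0.39],0],[0,[0.78,0,0.524],0]]'; python3 -m creep '[[0,[0.2,0,0.13],0],[0,[0.4,0,0.26],0],[0,[0.6,0,0.39],0],[0,[0.78,0,0.524],0]]';python3 -m creep '[[0,[0.2,0,0.13],0.02],[0,[0.4,0,0.26],0.05],[0,[0.6,0,0.39],0.08],[0,[0.76,0,0.54],0.11],[0,[0.76,0,0.54],0.136],[0,[0.76,0,0.54],0.136],[0,[0.76,0,0.54],0.136]]'
python3 - <<'E'
from h import *
s=sense();print(s["ee_pos"].round(4),s["q"].round(2),R.from_quat(s["eef_rot"][[1,2,3,0]]).as_matrix().round(3));np.savez("w10.npz",**calibration("wrist"))
a=snapshot("wrist")[:,:,::-1];cv2.imwrite("pics/w10.png",a)
E
```

```text
time_s: 15.62
ee_pos: [0.4847, -0.0432, 0.2912]
eef_rot: [0.621, -0.621, -0.338, 0.339]
force: [0.3, 0.2, 0.0]
grip_width: 0.0439
time_s: 16.12
ee_pos: [0.4812, 0.1443, 0.2911]
eef_rot: [0.621, -0.621, -0.338, 0.339]
force: [0.6, 0.3, -0.4]
grip_width: 0.0438
time_s: 17.0
ee_pos: [0.4738, 0.3281, 0.2919]
eef_rot: [-0.705, 0.706, 0.051, -0.052]
force: [-0.4, -0.0, -0.2]
grip_width: 0.0443
[0.4738 0.3281 0.2919] [-0.92  0.36  0.31  1.69 -0.12  1.1  -0.43] [[ 0.99  -0.001 -0.144]
 [ 0.144 -0.001  0.99 ]
 [-0.001 -1.    -0.001]]
```

View pics/w10.png

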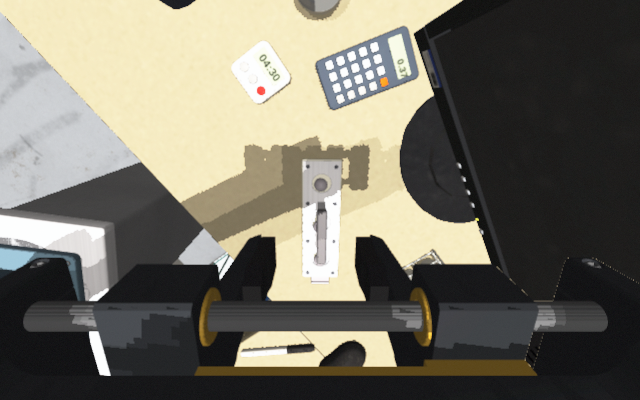

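```bash
python3 - <<'E'
from h import *
a=cv2.imread("pics/w10.png");crop(a,270,150,370,290,4.2,"w10c.png")
E
```

```text
(no output)
```

View pics/w10c.png

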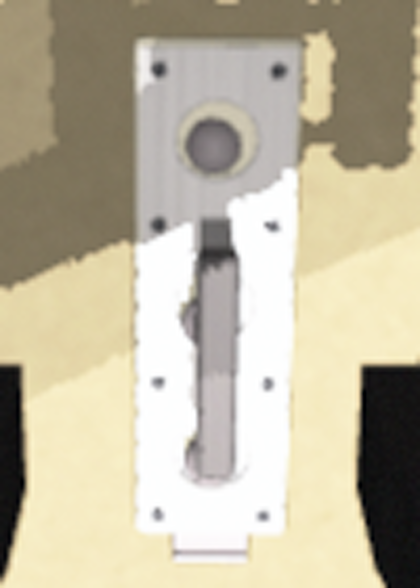

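```bash
python3 - <<'E'
from h import *
c=dict(np.load("w10.npz"));P=lambda u,v:(270+(u+.5)/4.2-.5,150+(v+.5)/4.2-.5)
C=[onz(c,P(*p),.01)[:2] for p in [(136,40),(300,42),(286,533),(138,530)]]
S=[onz(c,P(*p),.01)[:2] for p in [(159,69),(278,70),(262,515),(158,514)]]
for Q in (C,S):
  Q=np.array(Q);print("centre",Q.mean(0).round(4),"len",np.linalg.norm(Q[0]-Q[3]).round(4),np.linalg.norm(Q[1]-Q[2]).round(4),"wid",np.linalg.norm(Q[0]-Q[1]).round(4),np.linalg.norm(Q[2]-Q[3]).round(4))
  d=(Q[0]+Q[1]-Q[2]-Q[3]);print("yaw y-axis",np.degrees(np.arctan2(d[1],d[0])), [np.degrees(np.arctan2(*(q)[::-1])).round(1) for q in (Q[0]-Q[3],Q[1]-Q[2])])
B=[onz(c,P(*p),.068)[:2] for p in [(220,258),(217,478)]];d=B[0]-B[1];print("bar",np.round(B,4),np.mean(B,0),np.linalg.norm(d),np.degrees(np.arctan2(d[1],d[0])))
E
```

```text
centre [0.4968 0.2265] len 0.1982 0.1988 wid 0.0574 0.0592
yaw y-axis 97.976949168208 [np.float64(97.7), np.float64(98.2)]
centre [0.4967 0.2253] len 0.1805 0.1805 wid 0.042 0.0414
yaw y-axis 97.60158818883778 [np.float64(97.7), np.float64(97.5)]
bar [[0.4914 0.2665]
 [0.5026 0.1871]] [0.49700765 0.22677201] 0.08020960357636123 97.96678389547407
```

```bash
python3 -m creep '[[0,[0.01,0.1,-0.2],0.001],[0,[0.03,0.25,-0.4],0.001],[0,[0.041,0.5,-0.5],0.001],[0,[0.041,0.7,-0.52],0.001],[0,[0.041,0.8,-0.52],0.001],[0,[0.041,0.8,-0.52],0.001],[0,[0.041,0.8,-0.52],0.001]]'
python3 - <<'E'
from h import *
s=sense();print(s["ee_pos"].round(4));r=R.from_quat(s["eef_rot"][[1,2,3,0]]).as_matrix();print(np.degrees(np.arctan2(r[1,0],r[0,0])))
d=np.array([.4969,.2264,.042])-s["ee_pos"];print("tool units",(r.T@d/.2).round(4))
cv2.imwrite("pics/w11.png",snapshot("wrist")[:,:,::-1])
E
```

```text
time_s: 17.92
ee_pos: [0.4975, 0.2272, 0.1337]
eef_rot: [0.706, -0.705, -0.049, 0.048]
force: [0.3, -0.1, 0.0]
grip_width: 0.0439
[0.4975 0.2272 0.1337]
7.841047918929347
tool units [-0.0043  0.4584 -0.0037]
```

View pics/w11.png

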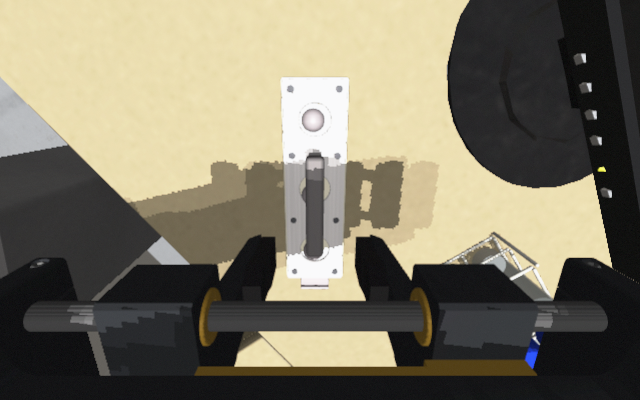

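```bash
python3 - <<'E'
from h import *
c=calibration("wrist");s=sense();r=R.from_quat(s["eef_rot"][[1,2,3,0]]).as_matrix()
a=cv2.imread("pics/w11.png");crop(a,270,140,360,280,4.2,"w11c.png")
for uv in [(290.5,89),(339,89),(335.5,271.5),(294.5,271)]: print(onz(c,uv,.01).round(4), (r.T@(onz(c,uv,.01)-s["ee_pos"])).round(4))
E
```

```text
[0.4644 0.3121 0.01  ] [-0.0216  0.124   0.0883]
[0.5059 0.3178 0.01  ] [0.0203 0.124  0.0883]
[0.5314 0.1384 0.01  ] [ 0.021   0.1239 -0.0928]
[0.4885 0.1332 0.01  ] [-0.0222  0.1238 -0.0922]
```

View pics/w11c.png

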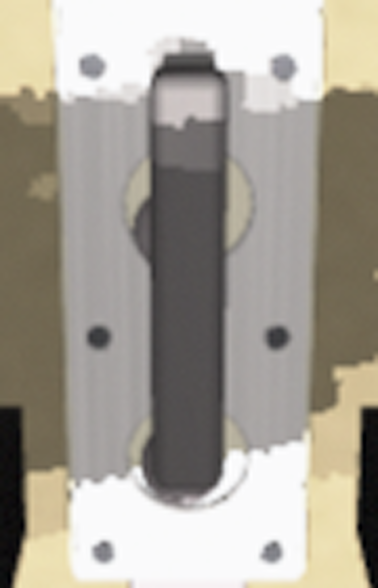

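```bash
python3 -m creep '[[0,[-0.003,0.1,-0.01],0],[0,[-0.003,0.2,-0.01],0],[0,[-0.003,0.3,-0.01],0],[0,[-0.003,0.4,-0.01],0],[0,[-0.003,0.44,-0.01],0],[0,[-0.003,0.458,-0.01],0],[0,[-0.003,0.458,-0.01],0]]'
python3 -m creep '[[0.4,[0,0,0],0],[0.5,[0,0,0],0],[0.52,[0,0,0],0],[0.54,[0,0,0],0]]'
python3 - <<'E'
from h import *
cv2.imwrite("pics/w12.png",snapshot("wrist")[:,:,::-1]);b=snapshot("side")[:,:,::-1];crop(b,260,110,400,220,5,"d12.png")
E
```

```text
time_s: 18.85
ee_pos: [0.4969, 0.2253, 0.0417]
eef_rot: [0.706, -0.705, -0.049, 0.048]
force: [0.0, -0.1, 0.5]
grip_width: 0.044
time_s: 19.35
ee_pos: [0.4965, 0.2251, 0.0412]
eef_rot: [0.705, -0.705, -0.048, 0.048]
force: [0.3, -0.9, -0.6]
grip_width: 0.0206
```

View pics/w12.png

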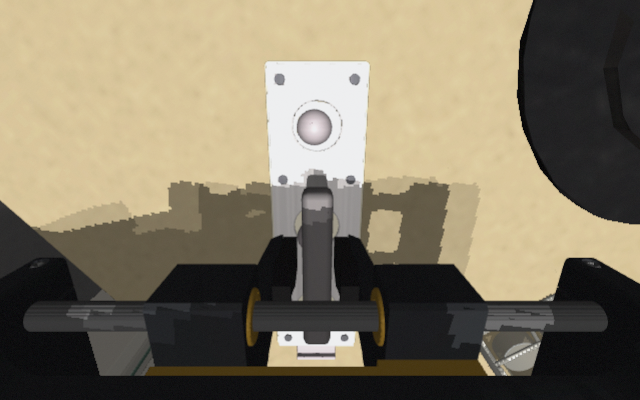

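View pics/d12.png

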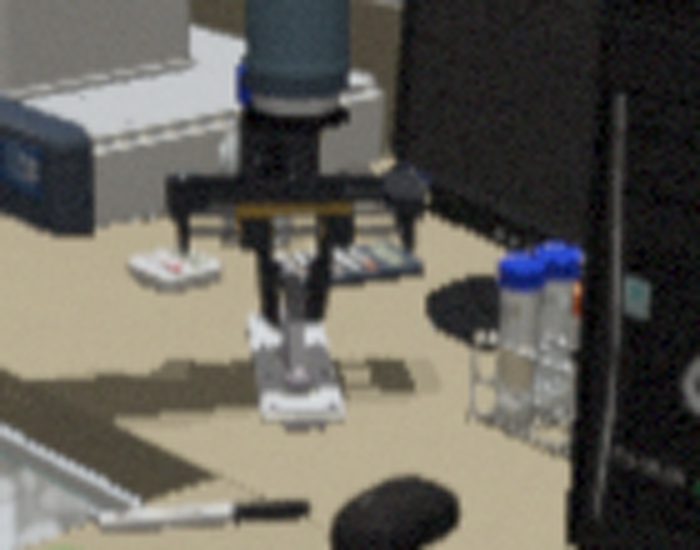

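```bash
python3 -m creep '[[0.58,[0,0,0],0],[0.62,[0,0,0],0],[0.66,[0,0,0],0],[0.7,[0,0,0],0],[0.75,[0,0,0],0],[0.8,[0,0,0],0]]' 10; python3 -m creep '[[1,[0,0,0],0],[1,[0,0,0],0],[1,[0,0,0],0],[1,[0,0,0],0]]' 35
```

```text
time_s: 20.2
ee_pos: [0.497, 0.2252, 0.0413]
eef_rot: [0.706, -0.705, -0.049, 0.048]
force: [2.6, 1.0, 0.4]
grip_width: 0.0139
time_s: 20.7
ee_pos: [0.4969, 0.2252, 0.0413]
eef_rot: [0.706, -0.705, -0.049, 0.048]
force: [3.6, -0.2, 3.0]
grip_width: 0.0135
```

```bash
python3 -m creep '[[1,[0,-0.005,0],0],[1,[0,-0.015,0],0],[1,[0,-0.035,0],0],[1,[0,-0.065,0],0],[1,[0,-0.1,0],0],[1,[0,-0.14,0],0],[1,[0,-0.18,0],0],[1,[0,-0.22,0],0],[1,[0,-0.26,0],0],[1,[0,-0.295,0],0],[1,[0,-0.32,0],0],[1,[0,-0.33,0],0]]'
python3 - <<'E'
from h import *
s=sense();print(s["ee_pos"].round(4));np.savez("w13.npz",**calibration("wrist"))
cv2.imwrite("pics/w13.png",snapshot("wrist")[:,:,::-1]);b=snapshot("side")[:,:,::-1];crop(b,260,90,400,210,5,"d13.png")
E
```

```text
time_s: 22.2
ee_pos: [0.4966, 0.2251, 0.1074]
eef_rot: [0.705, -0.705, -0.048, 0.048]
force: [0.1, -0.5, -4.1]
grip_width: 0.0137
[0.4966 0.2251 0.1074]
```

View pics/w13.png

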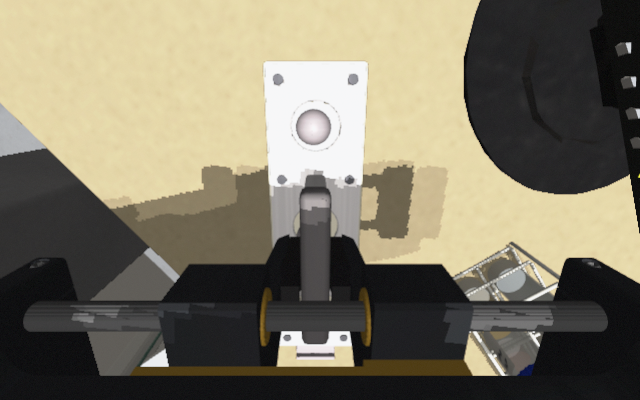

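View pics/d13.png

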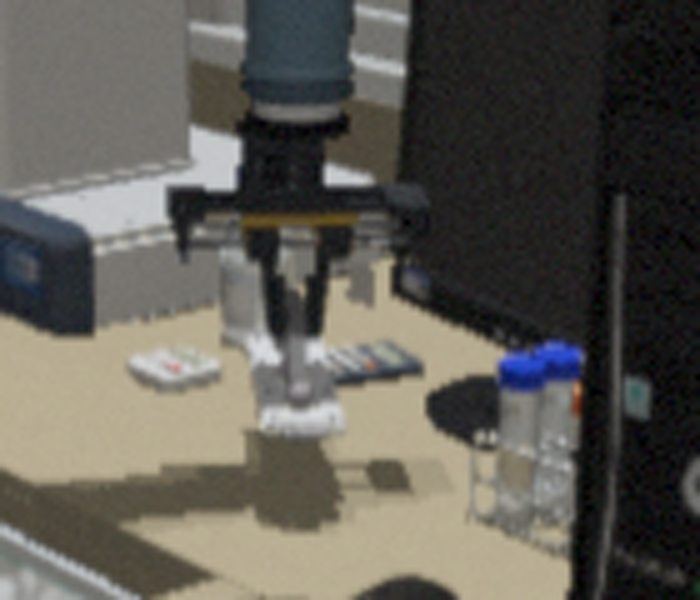

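```bash
python3 -m creep '[[1,[0,-0.005,-0.006],0],[1,[0,-0.02,-0.025],0],[1,[0,-0.04,-0.06],0],[1,[0,-0.065,-0.115],0],[1,[0,-0.09,-0.18],0],[1,[0,-0.115,-0.25],0],[1,[0,-0.14,-0.325],0],[1,[0,-0.165,-0.4],0],[1,[0,-0.185,-0.47],0],[1,[0,-0.2,-0.53],0],[1,[0,-0.208,-0.575],0],[1,[0,-0.21,-0.6],0]]'; python3 -m creep '[[1,[0,0,-0.015],0.001],[1,[0,0,-0.045],0.003],[1,[0,0,-0.09],0.006],[1,[0,0,-0.15],0.01],[1,[0,0,-0.22],0.015],[1,[0,0,-0.295],0.02],[1,[0,0,-0.37],0.025],[1,[0,0,-0.44],0.03],[1,[0,0,-0.5],0.034],[1,[0,0,-0.55],0.037],[1,[0,0,-0.58],0.039],[1,[0,0,-0.6],0.04]]'
python3 - <<'E'
from h import *
s=sense();r=R.from_quat(s["eef_rot"][[1,2,3,0]]).as_matrix();print(s["ee_pos"].round(4),np.degrees(np.arctan2(r[1,0],r[0,0])))
d=np.array([.5515,-.2749,.15])-s["ee_pos"];print("tool units",(r.T@d/.2).round(4))
cv2.imwrite("pics/w14.png",snapshot("wrist")[:,:,::-1]);cv2.imwrite("pics/d14.png",snapshot("side")[:,:,::-1])
E
```

```text
time_s: 23.8
ee_pos: [0.5129, 0.1057, 0.1491]
eef_rot: [-0.705, 0.705, 0.048, -0.048]
force: [-0.4, -0.1, -3.3]
grip_width: 0.0133
time_s: 25.3
ee_pos: [0.5292, -0.0128, 0.1491]
eef_rot: [0.706, -0.706, 0.041, -0.041]
force: [-0.2, 0.4, -3.2]
grip_width: 0.0131
[ 0.5292 -0.0128  0.1491] -6.589928861633755
tool units [ 0.2612 -0.0047 -1.289 ]
```

View pics/d14.png

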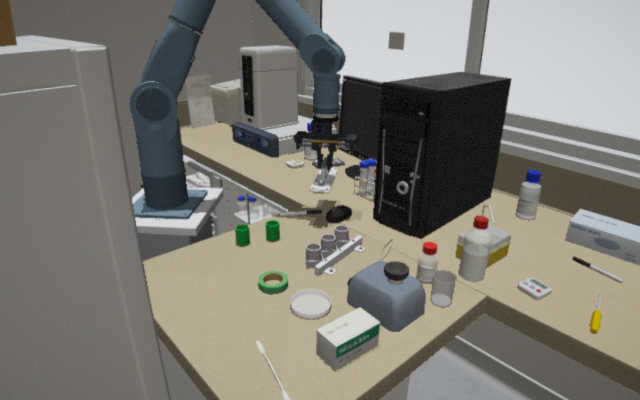

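View pics/w14.png

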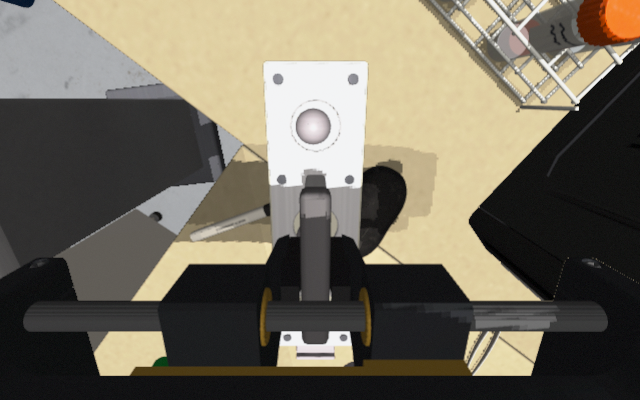

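```bash
python3 -m creep '[[1,[0.003,0,-0.015],0.001],[1,[0.01,0,-0.05],0.003],[1,[0.02,0,-0.1],0.006],[1,[0.032,0,-0.16],0.01],[1,[0.046,0,-0.235],0.014],[1,[0.061,0,-0.31],0.018],[1,[0.077,0,-0.385],0.023],[1,[0.092,0,-0.46],0.027],[1,[0.105,0,-0.525],0.031],[1,[0.117,0,-0.58],0.034],[1,[0.125,0,-0.62],0.036],[1,[0.13,0,-0.64],0.037]]'
python3 - <<'E'
from h import *
s=sense();r=R.from_quat(s["eef_rot"][[1,2,3,0]]).as_matrix();print(s["ee_pos"].round(4),np.degrees(np.arctan2(r[1,0],r[0,0])))
d=np.array([.5515,-.2749,.15])-s["ee_pos"];print("tool units",(r.T@d/.2).round(4))
E
```

```text
time_s: 26.9
ee_pos: [0.5403, -0.1433, 0.1491]
eef_rot: [-0.696, 0.696, -0.122, 0.122]
force: [-0.6, 0.6, -4.2]
grip_width: 0.0133
[ 0.5403 -0.1433  0.1491] -19.936317448972567
tool units [ 0.2769 -0.0044 -0.5997]
```

```bash
python3 -m creep '[[1,[0.006,0,-0.014],0.001],[1,[0.02,0,-0.045],0.003],[1,[0.042,0,-0.09],0.006],[1,[0.07,0,-0.15],0.01],[1,[0.1,0,-0.22],0.014],[1,[0.134,0,-0.29],0.018],[1,[0.168,0,-0.36],0.023],[1,[0.2,0,-0.43],0.027],[1,[0.228,0,-0.49],0.031],[1,[0.252,0,-0.545],0.034],[1,[0.27,0,-0.58],0.0355],[1,[0.277,0,-0.6],0.0363]]'
python3 - <<'E'
from h import *
s=sense();r=R.from_quat(s["eef_rot"][[1,2,3,0]]).as_matrix();print(s["ee_pos"].round(4),np.degrees(np.arctan2(r[1,0],r[0,0])))
d=np.array([.5515,-.2749,.121])-s["ee_pos"];print("tool units",(r.T@d/.2).round(4))
cv2.imwrite("pics/w15.png",snapshot("wrist")[:,:,::-1]);b=snapshot("side")[:,:,::-1];crop(b,240,150,400,290,5,"d15.png")
np.savez("w15.npz",**calibration("wrist"))
E
```

```text
time_s: 28.4
ee_pos: [0.5516, -0.2749, 0.1491]
eef_rot: [0.678, -0.678, 0.201, -0.201]
force: [-0.1, 0.4, -4.6]
grip_width: 0.0131
[ 0.5516 -0.2749  0.1491] -32.98660623060587
tool units [-0.0004  0.1404 -0.0003]
```

View pics/w15.png

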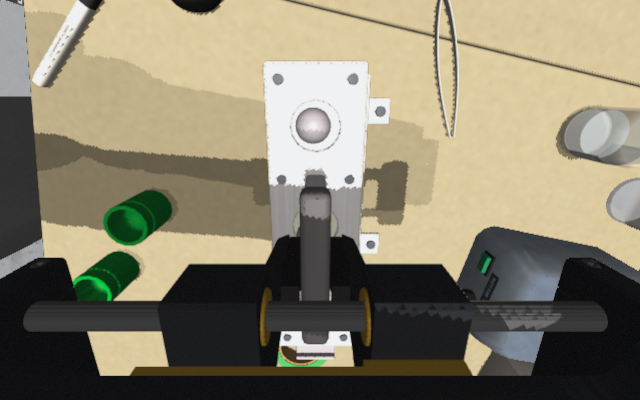

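View pics/d15.png

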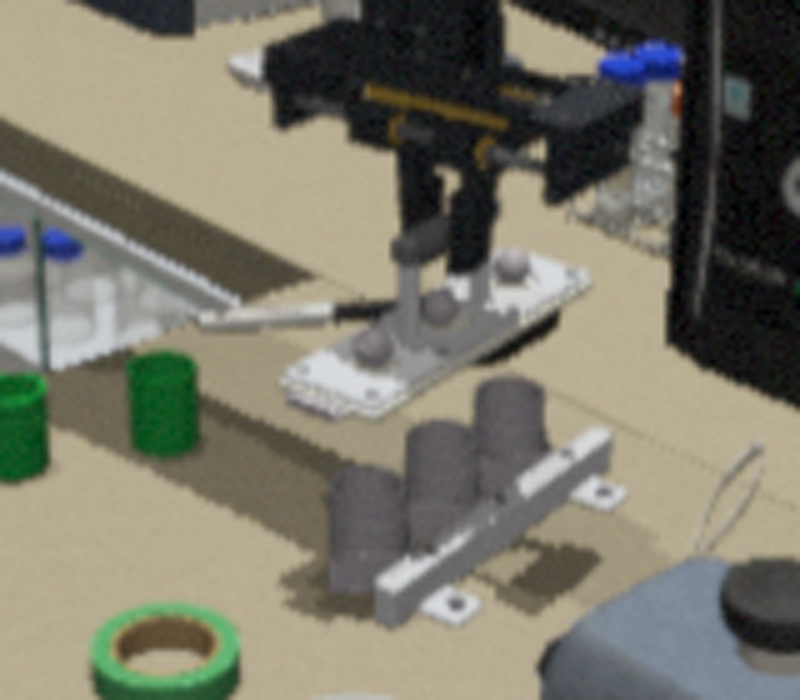

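```bash
python3 - <<'E'
from h import *
c=dict(np.load("w15.npz"));z=.1178
Q=np.array([onz(c,uv,z)[:2] for uv in [(277.5,79),(353,79),(344,338),(287,338)]])
M=np.array([onz(c,uv,z)[:2] for uv in [(281.5,179.5),(349.5,179.5)]])
d=Q[0]+Q[1]-Q[2]-Q[3];print(Q.mean(0).round(4),"yaw",np.degrees(np.arctan2(d[1],d[0])),np.linalg.norm(Q[0]-Q[3]),np.linalg.norm(Q[1]-Q[2]),np.linalg.norm(Q[0]-Q[1]),np.linalg.norm(Q[2]-Q[3]))
E
python3 -m creep '[[1,[0,0.004,0],0],[1,[0,0.012,0],0],[1,[0,0.025,0],0],[1,[0,0.042,0],0],[1,[0,0.06,0],0],[1,[0,0.08,0],0],[1,[0,0.1,0],0],[1,[0,0.116,0],0],[1,[0,0.128,0],0],[1,[0,0.136,0],0],[1,[0,0.139,0],0],[1,[0,0.139,0],0]]'
python3 -m creep '[[1,[0,0,0],0],[1,[0,0,0],0],[1,[0,0,0],0],[1,[0,0,0],0]]'
python3 - <<'E'
from h import *
s=sense();r=R.from_quat(s["eef_rot"][[1,2,3,0]]).as_matrix();print(s["ee_pos"].round(4),np.degrees(np.arctan2(r[1,0],r[0,0])),np.abs(s["qd"]).max())
np.savez("w16.npz",**calibration("wrist"))
cv2.imwrite("pics/w16.png",snapshot("wrist")[:,:,::-1]);b=snapshot("side")[:,:,::-1];crop(b,240,150,400,290,5,"d16.png");b=snapshot("scene")[:,:,::-1];crop(b,290,80,440,220,5,"s16.png")
E
```

```text
[ 0.5513 -0.2753] yaw 57.05823095574757 0.18204080946095985 0.1820512365510081 0.04252503726541543 0.042971183452350556
time_s: 30.0
ee_pos: [0.5516, -0.2745, 0.1214]
eef_rot: [-0.678, 0.678, -0.201, 0.201]
force: [0.5, -1.2, -4.0]
grip_width: 0.0133
time_s: 30.5
ee_pos: [0.5516, -0.2745, 0.1213]
eef_rot: [-0.678, 0.678, -0.201, 0.201]
force: [0.7, -0.3, -4.3]
grip_width: 0.0133
[ 0.5516 -0.2745  0.1213] -32.96218984606735 0.002312016826967945
```

View pics/d16.png

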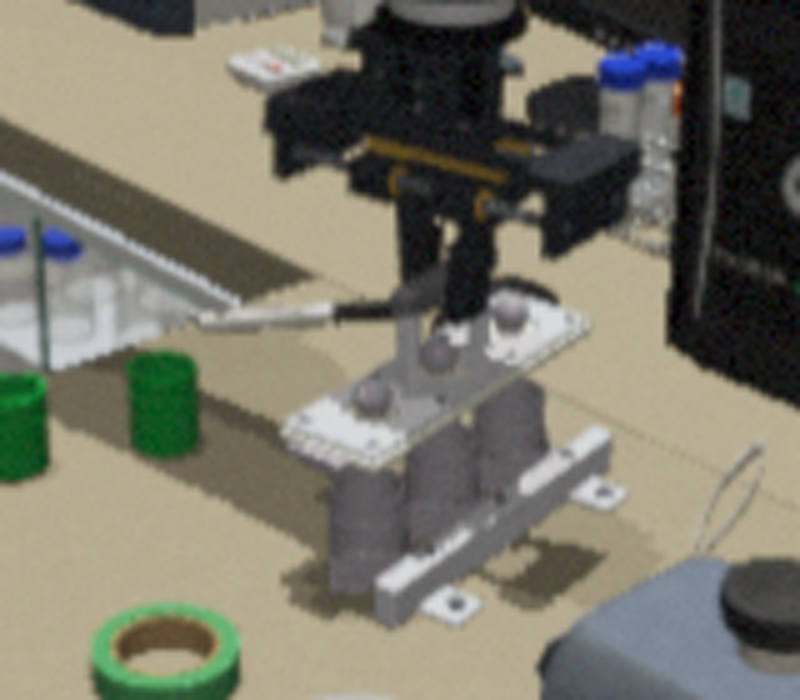

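View pics/s16.png

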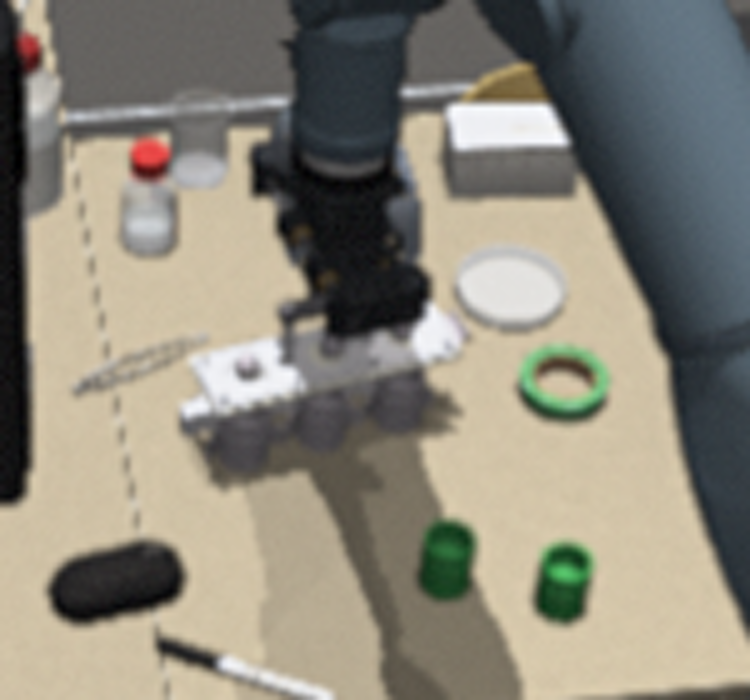

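View pics/w16.png

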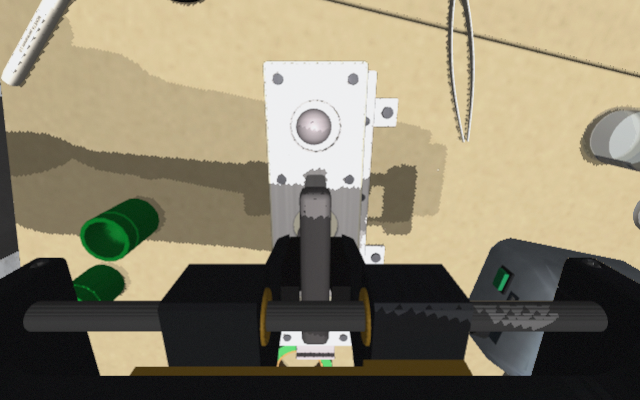

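```bash
python3 -c "
from plant import finish_job,sense
print(finish_job());print(sense()['time_s'])"
```

```text
the job is handed in; nothing more can be done
None
the job is handed in; nothing more can be done
```

I pushed the three steel jars home with a half-open finger fork, leaving the two green look-alikes alone. I then gripped the dispenser by its bar, carried it level to the rack, and handed in at about 30.7 s with it held over the jars.

**Jars:** The wrist picture taken before the lift put all three within about 1 mm of their home points, 64 mm apart. In the last side and scene views they stand upright in the notches.

**Dispenser:**
- Its centre measured within about 0.5 mm of the middle home point, at a yaw of 57.06° against about 57° for the rack. I took that fix about 28 mm higher, just before lowering it straight down.
- The final tool position was within 0.4 mm of the middle home point.
- Its underside is about 80 mm above the bench, so about 30 mm above the rims. I worked this out from the tool height, not from a picture.
- The arm was at rest, and the downward load of about 4 N fits the dispenser still being held.
- I judged level by eye, and from the tool pose and the regular screw pattern. I did not measure the tilt directly.

**Balls and bystanders:** All three balls show in their pockets in the last side view. The marker, mouse, tape, petri dish and tweezers look unmoved by eye in the last pictures. The timer was only partly in view and the calculator was out of the last views. Nothing touched either of them.

**Disagreement:** My first rough fix of the rack from the scene camera was about 7 mm off the wrist camera's in y. The jars were off by a similar amount. I used the wrist values, and the pushes stopped within 1 mm of where they predicted contact.

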